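# Finish the pyramid of parts tins on the stacking cradle

## Task

Put the two standing parts tins away on the stacking cradle, lying on their sides in line with the tins already there: first lay the green-capped tin in the empty gap of the second row, then the orange-capped tin on top, in the gap between the two second-row tins. Lower each tin gently until it rests on the two below it before you let go (do not drop it), leave the pyramid intact and even at the ends, and do not disturb the roll of tape, the opened phone or the screwdriver.

Things in the scene. Friction and masses are not known exactly. Their poses are not given: they have to be found in the camera images.
- cradle: Grey stacking cradle fixed to the desk: 236 x 96 mm plate 8 mm thick, six black rubber rails along y. Origin: centre of its underside. z up; x across the tins, away from the robot (turned by up to 0.3 rad); y along the tins' long axes. Three tins lie on it, centred at x = -80, 0, +80 mm, y = 0, z = 36 mm; a fourth above them at x = +40, z = 75.2 mm.
- gap_seat (a point): Point fixed to the cradle (at x = -40, y = 0, z = 75.2 mm of it), axes as the cradle's: where the centre of a tin comes to lie in the empty gap between the front and middle tins. Second-row neighbours stand 24 mm apart, room for one finger. The tops of the tins below are 11 mm below a seated tin's axis: fingers beside it must not reach deeper.
- top_seat (a point): Point fixed to the cradle (at x = 0, y = 0, z = 114.4 mm of it), axes as the cradle's: where the centre of the top tin comes to lie on the two second-row tins, whose tops are 11 mm below its axis.
- tin_green_center (a point): Pale aluminium tin with a green screw cap, 56 mm diameter, 80 mm tall, about 0.15 kg, loose, standing upright on the desk at the start, cap up. The point is the tin's centre, 40 mm above its foot; its z is the tin's long axis (towards the cap). Which of the two spots it stands on varies.
- tin_orange_center (a point): Pale aluminium tin with an orange screw cap, 56 mm diameter, 80 mm tall, about 0.15 kg, loose, standing upright on the desk at the start, cap up. The point is the tin's centre, 40 mm above its foot; its z is the tin's long axis (towards the cap). Which of the two spots it stands on varies.
- tin_front_center (a point): Pale aluminium tin with a black screw cap, 56 mm diameter, 80 mm long, 0.15 kg, loose, lying on its side along the cradle's y. The point is the tin's centre; its y is the tin's long axis. Lower row, the one nearest the robot.
- tin_middle_center (a point): Pale aluminium tin with a black screw cap, 56 mm diameter, 80 mm long, 0.15 kg, loose, lying on its side along the cradle's y. The point is the tin's centre; its y is the tin's long axis. Lower row, middle.
- tin_back_center (a point): Pale aluminium tin with a black screw cap, 56 mm diameter, 80 mm long, 0.15 kg, loose, lying on its side along the cradle's y. The point is the tin's centre; its y is the tin's long axis. Lower row, farthest from the robot.
- tin_upper_center (a point): Pale aluminium tin with a black screw cap, 56 mm diameter, 80 mm long, 0.15 kg, loose, lying on its side along the cradle's y. The point is the tin's centre; its y is the tin's long axis. Second row, resting on the middle and back tins.
- tape: Roll of brown tape lying flat, 68 mm across, 19 mm high, loose; origin at the centre of its underside. Bystander.
- phone_open: Opened phone shell lying flat, 68 x 138 x 7 mm, loose; origin at the centre of its underside. Bystander.
- driver: Small red and white screwdriver lying down, 102 mm long, 13 mm thick, loose; origin at the centre of its underside. Bystander.
There are look-alikes about, which are no part of the job. What is shaped like the part that bears tin_green_center but blue is not meant. Leave any purple look-alike of the part that bears tin_orange_center alone.

How it is judged:
By the outcome, as a careful person would: the job done as asked, in the order asked, and still so for the second after the job is handed in, with the robot touching nothing.
It also fails if it takes over 54 s, if anything falls off the work surface, if the arm or the gripper's body presses on something with over 40 N, if the wrist force passes 120 N, or if a joint passes its speed limit or range.

## Robot

A 7-joint arm with a two-finger parallel gripper is mounted at the origin on a cart in front of the work surface, level with it; the furniture and walls round the work are solid. World frame = base frame: x ahead of the robot, y to its left, z up, the work surface at z = 0. Lengths are in m, angles in rad, forces in N, time in s.
With the tool pointing down it reaches from about 0.425 to 1.025 m from the base axis. Payload 3.6 kg.
Tool frame: the origin (TCP) lies midway between the tips of the shut fingers; the grasp point (between the pads) lies 19 mm behind it; z points along the fingers, y is the line along which they close (so a half turn about z gives the same grasp; the last joint's range is limited). The gripper opens to 85 mm and grips with 20 to 120 N. Pads are 22 mm wide; open, the fingers measure 114 mm over their backs; the gripper's body (76 mm by 85 mm) begins 54 mm behind the grasp point. The pads swing forward as they close: fully open they stand 13 mm farther back than shut.
Start: joints at [-1.415, 0.591, 0.048, 1.609, -0.033, 0.943, -0.034], TCP at [0.179, 0.703, 0.231] pointing down, gripper open.
Joint ranges: [-2.69, 2.69], [-0.47, 2.24], [-1.27, 1.36], [0.19, 2.51], [-1.53, 4.68], [0.08, 2.07], [-3.09, 3.09]. Speed limits (rad/s): [2.57, 2.57, 3.14, 3.14, 3.14, 3.14, 3.14].

## Interface

Orientations are given as a rotation vector (axis times angle).
In Python, from station import sense, grab_frame, get_calibration, close_job, trace, place_of gives the robot as it stands.
- The arm moves only by the tool play_rows, never from a script. Its argument "plan" is a list of rows, each a list of 3 entries, a list of its own where there are three numbers: the shift along the tool's x, y, z each as a share of 1 m, from -1 to 1, then the turn, a rotation vector about the tool's x, y, z each as a share of 180 degrees, from -1 to 1, then the opening, from 0 (shut) to 1 (fully open). A call has exactly 10 rows; each row is the pose to reach, as a shift and turn from the pose commanded when the call began, along the tool's axes at that moment, turning the shorter way round; what a row does not reach only later rows make up. A row lasts 1/8 s, in which the tool goes at most 62.5 mm and 10.7 degrees, less where a joint would pass 70% of its speed; a pose out of reach is approached as far as the arm can. A call with a number of a shift or a turn outside -1 to 1 is refused whole. A call with a gripper value outside its range is refused whole. The fingers move at their own pace and stop on an object; the grip force is fixed at half the most. Time passes only in rows, so rows that repeat a pose let the fingers close, or fill a call up. It gives the time, the measured TCP pose, the force, the opening and the grip force at its end, in the units of the state.
- sense(): the state, without advancing time (a new reading comes with each control period).
- grab_frame(name): name is "scene" or "top" or "wrist"; returns (picture, depth): 420x560x3 uint8, red, green, blue; 420x560 float32, m along the optical axis (not along the pixel's ray), 0 where there is no reading.
- get_calibration(name): a dict with "intrinsics" (3x3 intrinsics, pixels), "R" (3x3) and "t" (3): a world point X has camera coordinates R X + t. Camera axes: x right, y down, z forward; pixel columns grow to the right and rows downward; lengths in m; the calibration is good to about 2 mm. A picture is of the moment at which its call begins: read the wrist's pose just before it. get_calibration takes no time and is no camera call; for the wrist camera it gives the pose at the moment of the call.
- close_job(): hands the job in; it is judged then, once.
Trained networks look in the newest picture that a camera, given by its name, has taken for a name from the list of things; names that differ only in an ending like _2 or _b are one class to them, and where a whole thing is asked for, a point or a joint stands for the part that bears it (a point fixed in the world has none). Each returns a list of dicts, best first, with "confidence" (0 to 1); they miss things now and then, are a little off and sometimes report something else, mostly with a low value. They report only what shows in the picture. A call takes as long as a camera call. They do not tell look-alikes from the thing itself.
- trace(name, camera): "pixels" (420x560 bool, what is visible of it) and "point" ([column, row] in pixels, amid what is visible of it).
- place_of(name, camera): "point" ([column, row] in pixels: a listed point, or the origin of a listed thing).
The state is a dict: "t": time; "joint_positions": joint angles; "qd": joint speeds; "joint_torque": joint torques, N m; "tcp_pos": TCP position; "tool_rot": TCP orientation; "ft_force": force on the tool from outside, world axes, zero at the start; "moment": the same for the moment, N m; "grip_width": opening from 0.0 (shut) to 1.0 (fully open); "grip_force": force on a finger pad.
Only numpy, scipy, OpenCV 4.12 (cv2) and the standard library are available. Lean on these libraries where they do the work, as an engineer would, in place of code of your own. Each camera call takes 0.05 s, during which the arm holds its last target. There are 200 camera calls.

## Working session

There is one attempt and no reset: what is moved stays moved. The work goes in short steps, Python scripts to look and compute and a tool call to move; the robot and the scene stay as the last step left them, time stands still between calls to the robot, and variables do not carry over. Pictures are saved under pics/ and viewed, at most 10 in all, crops included, and the job is handed in when it is done.

Besides the shell and the picture viewer there is one more tool, called after "Emit:" by a JSON object that holds its "name" and its "arguments", one argument or row to a line. play_rows: Moves the arm, as the interface text tells. Its arguments: {"type":"object","properties":{"plan":{"type":"array","items":{"type":"array"}}},"required":["plan"]}

```bash
mkdir -p pics; ls; python3 - <<'E'
from station import *
import cv2,numpy as np
s=sense();print(s)
ims=[]
for n in("scene","top"):
    p,d=grab_frame(n);cv2.imwrite(f"pics/{n}0.png",p[:,:,::-1]);np.savez(f"{n}0.npz",p=p,d=d)
    c=get_calibration(n);print(n,c)
    for k in("cradle","tin_green_center","tin_orange_center"):
        print(k,[(r["confidence"],r["point"]) for r in place_of(k,n)])
E
```

```text
pics
{'t': 0.0, 'joint_positions': array([-1.41447101,  0.59214231,  0.04828526,  1.60986091, -0.0333208 ,
        0.9426887 , -0.03371669]), 'qd': array([ 0.00037162, -0.00048411, -0.00149565, -0.0014044 ,  0.00133246,
        0.00061258,  0.00138349]), 'joint_torque': array([-2.56150934e-04, -5.48691773e+01,  1.54599890e+00, -1.98130256e+01,
        9.29928501e-03,  8.53583857e-03,  9.89247724e-06]), 'tcp_pos': array([0.17901672, 0.70167765, 0.23010939]), 'tool_rot': array([-0.39128451, -3.11694597,  0.00359281]), 'ft_force': array([-0.64826533, -0.06876505,  0.70055888]), 'moment': array([ 0.00973537, -0.00286392,  0.04329476]), 'grip_force': 0.0, 'grip_width': 1.0022536203532841}
scene {'intrinsics': array([[453.52264797,   0.        , 271.86849298],
       [  0.        , 453.52264797, 208.99757336],
       [  0.        ,   0.        ,   1.        ]]), 'R': array([[ 0.50354199, -0.86381469,  0.01642108],
       [-0.5177997 , -0.31694586, -0.79462494],
       [ 0.69161328,  0.3916242 , -0.60687853]]), 't': array([-0.23512021,  0.34579377,  1.0448447 ])}
cradle [(0.65, [288.5, 228.5])]
tin_green_center [(0.86, [195.3, 207.4]), (0.79, [177.2, 228.8])]
tin_orange_center [(0.97, [221.2, 245.8]), (0.62, [228.1, 194.4])]
top {'intrinsics': array([[402.49219532,   0.        , 281.61264757],
       [  0.        , 402.49219532, 205.16268602],
       [  0.        ,   0.        ,   1.        ]]), 'R': array([[-0.00682008, -0.99997405,  0.00232015],
       [-0.98965987,  0.00641727, -0.1432905 ],
       [ 0.1432719 , -0.00327341, -0.98967795]]), 't': array([0.04703766, 0.51328896, 1.14891244])}
cradle [(0.56, [297.9, 193.2]), (0.22, [286.3, 165.0])]
tin_green_center [(0.79, [208.0, 264.1]), (0.71, [199.9, 227.0])]
tin_orange_center [(0.77, [262.8, 262.6]), (0.76, [221.3, 190.4]), (0.24, [301.7, 193.3])]
```

View pics/scene0.png

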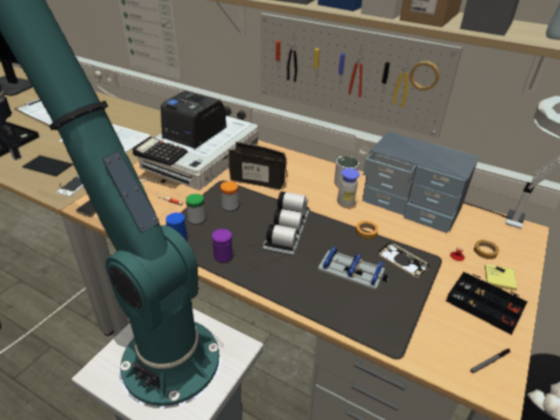

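View pics/top0.png

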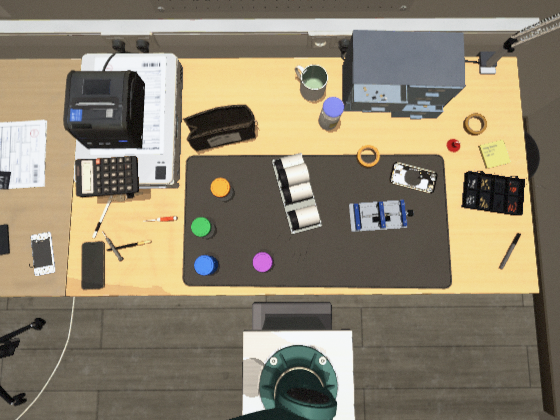

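The scene picture shows green (195,208), blue (177,227), orange (230,195) and purple (222,245). In the top picture they are at green (201,227), blue (205,265), orange (220,188) and purple (262,262). I take green at top (201,227) and orange at top (220,188), by cap colour. Next I'll measure them and check a close crop.

```bash
cat > h.py <<'E'
import numpy as np
from station import get_calibration
from scipy.spatial.transform import Rotation as Ro
def cloud(n,d,c=None):
    c=c or get_calibration(n);K=c["intrinsics"];v,u=np.mgrid[:d.shape[0],:d.shape[1]]
    X=np.stack([(u-K[0,2])/K[0,0]*d,(v-K[1,2])/K[1,1]*d,d],-1)
    X=(X-c["t"])@c["R"]; X[d<=0]=np.nan
    return X
E
python3 - <<'E'
from h import *
import cv2
from scipy.optimize import least_squares
from station import sense
Cs={}
for n in("scene","top"):
    f=np.load(f"{n}0.npz");p,X=f["p"],cloud(n,f["d"]);hsv=cv2.cvtColor(p,cv2.COLOR_RGB2HSV)
    Cs[n]=(p,X)
    for nm,(px,py) in {"scene":dict(green=(195,203),orange=(230,190),blue=(177,220),purple=(222,238)),"top":dict(green=(201,227),orange=(220,188),blue=(205,265),purple=(262,262))}[n].items():
        W=X[py-16:py+17,px-16:px+17].reshape(-1,3);t=W[(W[:,2]>.072)&(W[:,2]<.09)]
        if len(t)>5:
            c,r=cv2.minEnclosingCircle(t[:,:2].astype(np.float32)*1000);print(n,nm,len(t),np.median(t,0).round(4),np.round(c,1),round(r,1))
    desk=X[250:270,225:240] if n=="top" else X[270:290,270:290];print("desk z",np.nanmedian(desk[...,2]))
def res(q,P):
    c,s=np.cos(q[2]),np.sin(q[2]);L=(P[:,:2]-q[:2])@np.array([[c,-s],[s,c]])
    out=[]
    for x,z in((-.08,.036),(0,.036),(.08,.036),(.04,.0752)):
        r=np.hypot(L[:,0]-x,P[:,2]-z)-.028;a=np.abs(L[:,1])-.04
        out.append(np.abs(np.where((r<0)&(a<0),np.maximum(r,a),np.hypot(np.maximum(r,0),np.maximum(a,0)))))
    return np.min(out,0)
allP=[]
for n,(p,X) in Cs.items():
    P=X.reshape(-1,3);c0=np.array([.53,-.02])
    P=P[np.isfinite(P).all(1)];P=P[(np.hypot(*(P[:,:2]-c0).T)<.17)&(P[:,2]>.02)&(P[:,2]<.13)]
    best=min((least_squares(res,[*P[:,:2].mean(0),y],args=(P,),loss="soft_l1",f_scale=.003) for y in(-.3,0,.3)),key=lambda r:r.cost)
    print(n,len(P),best.x.round(4),np.median(res(best.x,P)),P[:,:2].mean(0))
c=get_calibration("wrist");s=sense();R=Ro.from_rotvec(s["tool_rot"]).as_matrix()
cam=-c["R"].T@c["t"];print("cam in tool",R.T@(cam-s["tcp_pos"]),"\n",R.T@c["R"].T,"\nR\n",R.round(3))
a=cv2.resize(Cs["top"][0][150:280,180:330],None,fx=4,fy=4,interpolation=2)
b=cv2.resize(Cs["scene"][0][180:255,165:315],(600,300),interpolation=2)[:,:600]
cv2.imwrite("pics/crop.png",cv2.resize(np.vstack([a[:280],b]),None,fx=1,fy=1)[:,:,::-1])
E
```

```text
scene green 214 [0.4384 0.2641 0.0795] [408.1 256.1] 70.8
scene orange 159 [0.5561 0.2164 0.0793] [560.7 218.7] 30.5
scene blue 210 [0.3375 0.2574 0.0796] [367.2 252.9] 57.7
scene purple 224 [0.3439 0.095  0.08  ] [346.7  98.7] 30.0
desk z 0.00012535579425918038
top green 301 [0.447  0.2732 0.0786] [447.5 273.5] 27.9
top orange 287 [0.5608 0.2198 0.0789] [560.3 220.8] 27.8
top blue 317 [0.3408 0.2609 0.0788] [340.7 262.4] 27.7
top purple 308 [0.348  0.0996 0.0788] [348.4 100.4] 27.5
desk z -0.0015916477282742582
scene 1569 [ 0.558  -0.0041  0.2941] 0.0015348297192740827 [ 0.52883373 -0.01911977]
top 1898 [ 0.5578 -0.0052  0.3423] 0.002012185622656603 [ 0.55164685 -0.00811764]
cam in tool [ 0.06978185  0.00053052 -0.14337213] 
 [[-5.97541192e-05 -9.59743582e-01 -2.80877650e-01]
 [ 9.99999481e-01 -3.43041721e-04  9.59414188e-04]
 [-1.01714436e-03 -2.80877446e-01  9.59743104e-01]] 
R
 [[-0.969  0.247 -0.   ]
 [ 0.247  0.969 -0.   ]
 [-0.    -0.    -1.   ]]
```

View pics/crop.png

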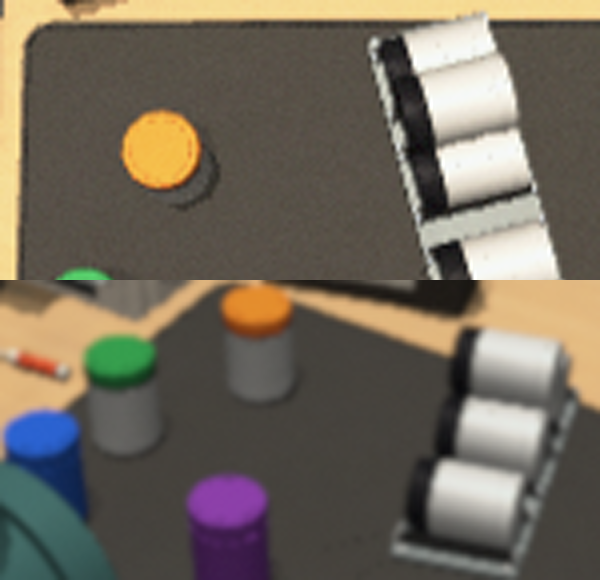

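The close crop confirms green (120,360) and orange (255,310) as the aluminium tins with coloured caps; blue and purple are solid-coloured look-alikes. The cradle tins' black caps face left, towards +y, so I'll lay the new tins the same way. The plan is to pick each tin tilted +45° about the cradle's x, then place it at −45° with the same yaw. I start by moving to a viewing pose.

Emit:
{"name": "play_rows", "arguments": {
  "plan": [
    [[0,0,-0.05],[0,0,0.05],1],
    [[-0.45,-0.465,-0.1],[0,0,0.325],1],
    [[-0.45,-0.465,-0.1],[0,0,0.325],1],
    [[-0.45,-0.465,-0.1],[0,0,0.325],1],
    [[-0.45,-0.465,-0.1],[0,0,0.325],1],
    [[-0.45,-0.465,-0.1],[0,0,0.325],1],
    [[-0.45,-0.465,-0.1],[0,0,0.325],1],
    [[-0.45,-0.465,-0.1],[0,0,0.325],1],
    [[-0.45,-0.465,-0.1],[0,0,0.325],1],
    [[-0.45,-0.465,-0.1],[0,0,0.325],1]
  ]
}}

```text
t: 1.65
tcp_pos: [0.4583, 0.2139, 0.3253]
tool_rot: [1.864, 2.529, 0.002]
ft_force: [-0.2, 0.6, 0.2]
grip_width: 0.997
grip_force: 0.0
```

Emit:
{"name": "play_rows", "arguments": {
  "plan": [
    [[0,0,0],[0,0,0],1],
    [[0,0,0],[0,0,0],1],
    [[0,0,0],[0,0,0],1],
    [[0,0,0],[0,0,0],1],
    [[0,0,0],[0,0,0],1],
    [[0,0,0],[0,0,0],1],
    [[0,0,0],[0,0,0],1],
    [[0,0,0],[0,0,0],1],
    [[0,0,0],[0,0,0],1],
    [[0,0,0],[0,0,0],1]
  ]
}}

```text
t: 2.9
tcp_pos: [0.4576, 0.2155, 0.3247]
tool_rot: [1.865, 2.528, 0.0]
ft_force: [0.1, -0.6, -0.7]
grip_width: 1.0
grip_force: 0.0
```

```bash
cat >> h.py <<'E'
def res(q,P,tins=((-.08,.036),(0,.036),(.08,.036),(.04,.0752))):
    c,s=np.cos(q[2]),np.sin(q[2]);L=(P[:,:2]-q[:2])@np.array([[c,-s],[s,c]])
    out=[]
    for x,z in tins:
        r=np.hypot(L[:,0]-x,P[:,2]-z)-.028;a=np.abs(L[:,1])-.04
        out.append(np.where((r<0)&(a<0),-np.maximum(r,a),np.hypot(np.maximum(r,0),np.maximum(a,0))))
    return np.min(out,0)
E
python3 - <<'E'
from h import *
import cv2
from station import *
from scipy.optimize import least_squares
s=sense();c=get_calibration("wrist");p,d=grab_frame("wrist");cv2.imwrite("pics/w1.png",p[:,:,::-1])
np.savez("w1.npz",p=p,d=d,**c)
X=cloud("wrist",d,c);P=X.reshape(-1,3);P=P[np.isfinite(P).all(1)]
print(np.round(s["joint_positions"],3),"desk",np.median(P[np.abs(P[:,2])<.01][:,2]))
for n,q in dict(green=(.447,.2735),orange=(.5605,.220)).items():
    t=P[(np.hypot(*(P[:,:2]-q).T)<.045)&(P[:,2]>.07)&(P[:,2]<.09)]
    if len(t)>20: cc,r=cv2.minEnclosingCircle(t[:,:2].astype(np.float32)*1000);print(n,len(t),np.median(t,0),cc,r)
P=P[(np.hypot(*(P[:,:2]-[.558,-.005]).T)<.14)&(P[:,2]>.025)&(P[:,2]<.13)]
if len(P)>300:
    b=least_squares(res,[.558,-.005,.3],args=(P,),loss="soft_l1",f_scale=.002);print(len(P),b.x.round(4),np.median(res(b.x,P)))
E
```

```text
[-0.929  0.219  0.482  2.006 -0.125  0.944 -0.084] desk 0.0001318165734105106
green 1600 [0.44985782 0.27405042 0.08101578] (450.20062255859375, 273.6227722167969) 27.689250946044922
orange 1415 [0.56125697 0.2220479  0.08096172] (563.034912109375, 220.87460327148438) 27.944393157958984
6456 [ 0.5589 -0.0006  0.2555] 0.00041736053095602944
```

View pics/w1.png

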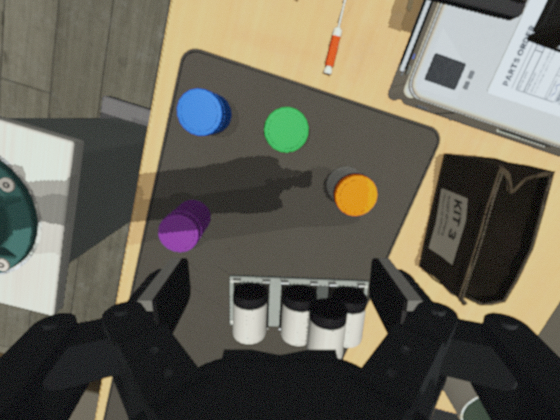

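Wrist picture: green (287,130), orange (356,195), cradle around (300,310) with its caps towards the tins. Green and orange agree with the top view to about 3 mm. The cradle fit has a 0.4 mm residual and yaw 0.256.

```bash
cat >> h.py <<'E'
from station import sense
YAW=.256
def tgt(xy_or_point,beta,back=0.,yaw=None):
    """desired TCP point, tilt (deg about cradle x; + pick, - place), distance backed off along tool"""
    yaw=YAW if yaw is None else yaw
    X=np.array([np.cos(yaw),np.sin(yaw),0]);Y=np.array([-X[1],X[0],0])
    R=np.stack([Y,X,[0,0,-1]],1)@Ro.from_euler("y",beta,degrees=True).as_matrix()
    return np.asarray(xy_or_point)-back*R[:,2],R,X,Y
def rel(p,R,p0=None,R0=None):
    s=sense();p0=s["tcp_pos"] if p0 is None else p0;R0=Ro.from_rotvec(s["tool_rot"]).as_matrix() if R0 is None else R0
    print("shift",(R0.T@(p-p0)).round(4),"turn",(Ro.from_matrix(R0.T@R).as_rotvec()/np.pi).round(4),"world",p.round(4))
E
python3 - <<'E'
from h import *
_,_,X,Y=tgt([0,0,0],0)
g=np.array([.450,.2738,.031])+.003*Y
p1,R,_,_=tgt(g,40,.12);rel(p1,R)
rel(g,R,p1,R)
E
```

```text
shift [-0.0162  0.0067  0.2018] turn [-0.0049  0.2222  0.0134] world [0.4688 0.2021 0.1229]
shift [ 0.   -0.    0.12] turn [0. 0. 0.] world [0.4492 0.2767 0.031 ]
```

Emit:
{"name": "play_rows", "arguments": {
  "plan": [
    [[-0.016,0.007,0.03],[-0.005,0.06,0.0134],1],
    [[-0.016,0.007,0.06],[-0.005,0.12,0.0134],1],
    [[-0.016,0.007,0.1],[-0.005,0.18,0.0134],1],
    [[-0.016,0.007,0.15],[-0.005,0.222,0.0134],1],
    [[-0.016,0.007,0.2],[-0.005,0.222,0.0134],1],
    [[-0.016,0.007,0.202],[-0.005,0.222,0.0134],1],
    [[-0.016,0.007,0.202],[-0.005,0.222,0.0134],1],
    [[-0.016,0.007,0.202],[-0.005,0.222,0.0134],1],
    [[-0.016,0.007,0.202],[-0.005,0.222,0.0134],1],
    [[-0.016,0.007,0.202],[-0.005,0.222,0.0134],1]
  ]
}}

```text
t: 4.2
tcp_pos: [0.4694, 0.2029, 0.1241]
tool_rot: [-1.546, -2.007, -0.566]
ft_force: [0.0, 0.2, -0.4]
grip_width: 1.001
grip_force: 0.0
```

```bash
python3 - <<'E'
from h import *
import cv2
from station import *
_,_,X,Y=tgt([0,0,0],0)
c=get_calibration("wrist");p,d=grab_frame("wrist");P=cloud("wrist",d,c).reshape(-1,3)
t=P[(np.hypot(*(P[:,:2]-[.45,.274]).T)<.045)&(P[:,2]>.072)&(P[:,2]<.09)]
if len(t)>20:print(cv2.minEnclosingCircle(t[:,:2].astype(np.float32)*1000),np.median(t[:,2]))
g=np.array([.450,.2738,.031])+.003*Y
p1,R,_,_=tgt(g,40,.12);print(sense()["joint_positions"].round(2));rel(p1,R);rel(g,R)
E
```

```text
((450.1030578613281, 272.5939025878906), 27.785470962524414) 0.08098694427719788
[-0.23  0.64  0.17  2.19 -1.15  0.89  1.18]
shift [-0.001  -0.0006  0.0003] turn [0.0005 0.0002 0.0007] world [0.4688 0.2021 0.1229]
shift [-0.0009 -0.0008  0.1203] turn [0.0005 0.0002 0.0007] world [0.4492 0.2767 0.031 ]
```

Emit:
{"name": "play_rows", "arguments": {
  "plan": [
    [[0,0,0.05],[0,0,0],1],
    [[-0.001,-0.001,0.09],[0,0,0],1],
    [[-0.001,-0.001,0.12],[0,0,0],1],
    [[-0.001,-0.001,0.12],[0,0,0],1],
    [[-0.001,-0.001,0.12],[0,0,0],0.4],
    [[-0.001,-0.001,0.12],[0,0,0],0.4],
    [[-0.001,-0.001,0.12],[0,0,0],0.4],
    [[-0.001,-0.001,0.12],[0,0,0],0.4],
    [[-0.001,-0.001,0.12],[0,0,0],0.4],
    [[-0.001,-0.001,0.12],[0,0,0],0.4]
  ]
}}

```text
t: 5.5
tcp_pos: [0.4496, 0.2747, 0.0314]
tool_rot: [-1.549, -2.005, -0.566]
ft_force: [0.4, -3.0, 5.5]
grip_width: 0.626
grip_force: 62.4
```

```bash
python3 - <<'E'
from h import *
import cv2
from station import *
s=sense();print(s["grip_width"],s["grip_force"],s["tcp_pos"],s["ft_force"])
_,R,X,Y=tgt([0,0,0],40)
c=get_calibration("wrist");p,d=grab_frame("wrist");cv2.imwrite("pics/w2.png",p[:,:,::-1])
P=cloud("wrist",d,c).reshape(-1,3)
t=P[(np.hypot(*(P[:,:2]-[.45,.274]).T)<.045)&(P[:,2]>.072)&(P[:,2]<.09)]
if len(t)>20:print(cv2.minEnclosingCircle(t[:,:2].astype(np.float32)*1000),np.median(t[:,2]))
E
```

```text
0.6262596177160219 62.43056058883667 [0.44964309 0.27468784 0.03137659] [ 0.41659323 -3.029591    5.4627838 ]
((453.9421081542969, 261.4672546386719), 40.35649490356445) 0.08099254556279054
```

View pics/w2.png

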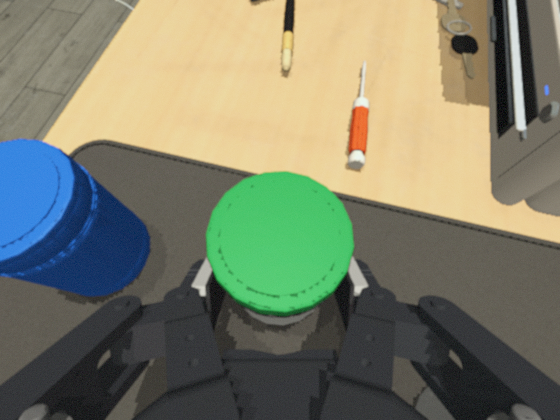

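Green is gripped: the cap is at (280,240), with white pad tips showing at (207,270) and (357,270). I'll check where the tips lie against the tin's axis.

```bash
python3 - <<'E'
from h import *
import cv2
from station import *
_,R,X,Y=tgt([0,0,0],40)
c=get_calibration("wrist");p,d=grab_frame("wrist");C=cloud("wrist",d,c);h=cv2.cvtColor(p,cv2.COLOR_RGB2HSV)
m=(h[...,0]>45)&(h[...,0]<80)&(h[...,1]>120)&(C[...,2]>.075)
cc,r=cv2.minEnclosingCircle(C[m][:,:2].astype(np.float32)*1000);print(cc,r)
o=np.array([cc[0]/1000,cc[1]/1000,.04])
for (u0,u1) in((195,215),(345,370)):
    m=np.zeros(d.shape,bool);m[255:300,u0:u1]=1;m&=(h[...,1]<40)&(h[...,2]>140)
    Q=C[m]-o;Q=Q[np.isfinite(Q).all(1)];a=np.stack([Q@X,Q@Y,Q[:,2]],1)*1000;tool=(C[m]-sense()["tcp_pos"])@R*1000
    print(len(a),"X,Y,Z rel tin: ",np.percentile(a,[2,50,98],axis=0).round(1).tolist(),"tool",np.percentile(tool,[2,50,98],axis=0).round(1).tolist())
E
```

```text
(451.3660583496094, 273.51800537109375) 27.64358139038086
349 X,Y,Z rel tin:  [[-35.1, -19.2, 12.7], [-30.2, -12.2, 25.5], [-28.0, -2.6, 31.0]] tool [[nan, nan, nan], [nan, nan, nan], [nan, nan, nan]]
364 X,Y,Z rel tin:  [[28.4, -19.0, 12.8], [30.9, -12.5, 25.9], [35.7, -2.3, 31.4]] tool [[nan, nan, nan], [nan, nan, nan], [nan, nan, nan]]
```

```bash
python3 - <<'E'
import cv2,numpy as np
p=cv2.imread("pics/w2.png");cv2.imwrite("pics/w2c.png",np.hstack([cv2.resize(p[225:345,165:260],None,fx=4,fy=4,interpolation=2),cv2.resize(p[225:345,310:405],None,fx=4,fy=4,interpolation=2)]))
from h import *
from station import *
c=get_calibration("wrist");s=sense();R=Ro.from_rotvec(s["tool_rot"]).as_matrix()
p,d=grab_frame("wrist");C=cloud("wrist",d,c)
T=((C-s["tcp_pos"])@R*1000)
for u in(200,205,208,211):print(u,[(v,*T[v,u].round(0).astype(int)) for v in range(232,340,9) if np.isfinite(T[v,u]).all()])
E
```

```text
200 [(232, np.int64(1), np.int64(-49), np.int64(41)), (241, np.int64(-4), np.int64(-49), np.int64(38)), (250, np.int64(-8), np.int64(-48), np.int64(33)), (259, np.int64(-13), np.int64(-48), np.int64(31)), (268, np.int64(7), np.int64(-34), np.int64(-20)), (277, np.int64(12), np.int64(-30), np.int64(-36)), (286, np.int64(11), np.int64(-28), np.int64(-42)), (295, np.int64(12), np.int64(-26), np.int64(-49)), (304, np.int64(12), np.int64(-25), np.int64(-55)), (313, np.int64(12), np.int64(-24), np.int64(-59)), (322, np.int64(18), np.int64(-20), np.int64(-72)), (331, np.int64(17), np.int64(-20), np.int64(-75))]
205 [(232, np.int64(1), np.int64(-47), np.int64(43)), (241, np.int64(-3), np.int64(-46), np.int64(36)), (250, np.int64(-8), np.int64(-45), np.int64(34)), (259, np.int64(-12), np.int64(-45), np.int64(30)), (268, np.int64(11), np.int64(-29), np.int64(-28)), (277, np.int64(11), np.int64(-28), np.int64(-34)), (286, np.int64(12), np.int64(-26), np.int64(-43)), (295, np.int64(7), np.int64(-27), np.int64(-41)), (304, np.int64(4), np.int64(-27), np.int64(-43)), (313, np.int64(17), np.int64(-
[... 651 characters left out ...]
17), np.int64(-18), np.int64(-71)), (331, np.int64(17), np.int64(-17), np.int64(-75))]
211 [(232, np.int64(31), np.int64(-24), np.int64(-37)), (241, np.int64(29), np.int64(-23), np.int64(-40)), (250, np.int64(26), np.int64(-23), np.int64(-42)), (259, np.int64(24), np.int64(-23), np.int64(-45)), (268, np.int64(11), np.int64(-27), np.int64(-27)), (277, np.int64(11), np.int64(-25), np.int64(-35)), (286, np.int64(9), np.int64(-25), np.int64(-38)), (295, np.int64(6), np.int64(-25), np.int64(-40)), (304, np.int64(2), np.int64(-25), np.int64(-40)), (313, np.int64(-2), np.int64(-25), np.int64(-40)), (322, np.int64(-5), np.int64(-25), np.int64(-41)), (331, np.int64(18), np.int64(-16), np.int64(-75))]
```

View pics/w2c.png

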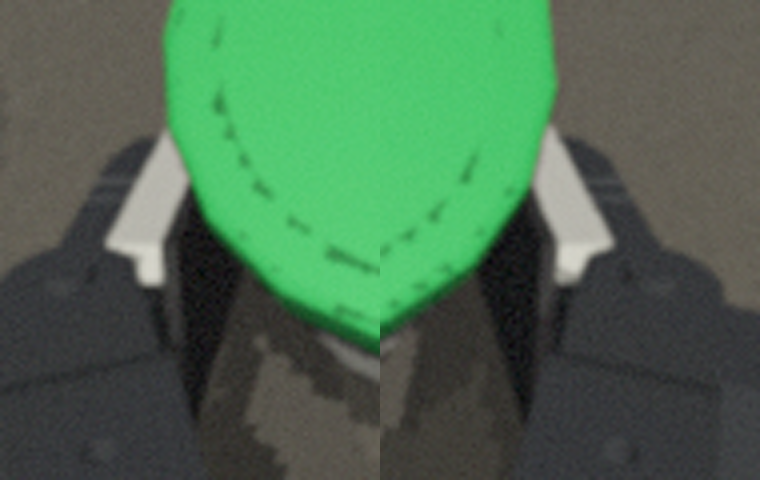

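The crop shows the light pads running on under the cap, so the grip reaches the tin's widest line. Next I compute the lift and the hover above the gap.

```bash
python3 - <<'E'
from h import *
s=sense();R0=Ro.from_rotvec(s["tool_rot"]).as_matrix();o=R0.T@(np.array([.4514,.2735,.04])-s["tcp_pos"]);print("tin in tool",o.round(4))
np.save("og.npy",o)
print("up .15 in tool",(R0.T@[0,0,.15]).round(3))
q=np.array([.559,-.0006]);_,Rp,X,Y=tgt([0,0,0],-50)
seat=np.r_[q,0]-.04*X+[0,0,.0752]
t=seat-Rp@o;rel(t+[0,0,.10],Rp);rel(t,Rp)
E
```

```text
tin in tool [ 0.0043  0.0014 -0.0076]
up .15 in tool [ 0.096  0.    -0.115]
shift [-0.1406 -0.0045 -0.3034] turn [ 0.0008 -0.4998 -0.0007] world [ 0.5211 -0.0194  0.1736]
shift [-0.2048 -0.0047 -0.2267] turn [ 0.0008 -0.4998 -0.0007] world [ 0.5211 -0.0194  0.0736]
```

Emit:
{"name": "play_rows", "arguments": {
  "plan": [
    [[0.03,0,-0.035],[0,0,0],0.4],
    [[0.065,0,-0.08],[0,0,0],0.4],
    [[0.096,0,-0.115],[0,-0.04,0],0.4],
    [[0.1,0,-0.15],[0,-0.1,0],0.4],
    [[0.06,0,-0.19],[0,-0.16,0],0.4],
    [[0.02,-0.002,-0.23],[0,-0.22,0],0.4],
    [[-0.03,-0.003,-0.27],[0,-0.28,0],0.4],
    [[-0.08,-0.004,-0.3],[0,-0.34,0],0.4],
    [[-0.13,-0.0045,-0.303],[0.001,-0.4,-0.001],0.4],
    [[-0.141,-0.0045,-0.303],[0.001,-0.46,-0.001],0.4]
  ]
}}

```text
t: 6.9
tcp_pos: [0.5203, -0.021, 0.1726]
tool_rot: [1.533, 1.98, -0.584]
ft_force: [-0.5, 0.2, -3.7]
grip_width: 0.625
grip_force: 63.7
```

```bash
cat > look.py <<'E'
import sys
from h import *
import cv2
from station import *
from scipy.optimize import least_squares
def fitc(n,P,x0,tins):
    P=P[np.isfinite(P).all(1)];P=P[(np.hypot(*(P[:,:2]-x0[:2]).T)<.14)&(P[:,2]>.025)&(P[:,2]<.105)]
    P=P[res(x0,P,tins)<.008]
    if len(P)>200:
        b=least_squares(res,x0,args=(P,tins),loss="soft_l1",f_scale=.0015);print(n,len(P),b.x.round(4),np.median(res(b.x,P,tins)).round(5))
    else: print(n,"few",len(P))
B=((-.08,.036),(0,.036),(.08,.036),(.04,.0752))
E
python3 - <<'E'
from look import *
s=sense();print(s["joint_positions"].round(2),s["grip_width"],s["grip_force"])
for n in("wrist","scene","top"):
    c=get_calibration(n);p,d=grab_frame(n);fitc(n,cloud(n,d,c).reshape(-1,3),[.559,-.0006,.256],B)
    if n=="wrist":cv2.imwrite("pics/w3.png",p[:,:,::-1])
f=np.load("w1.npz");fitc("w1",cloud("wrist",f["d"],{k:f[k] for k in("intrinsics","R","t")}).reshape(-1,3),[.559,-.0006,.256],B)
o=np.load("og.npy");q=np.array([.559,-.0006]);_,Rp,X,Y=tgt([0,0,0],-50)
t=np.r_[q,0]-.04*X+[0,0,.0752]-Rp@o;rel(t+[0,0,.10],Rp)
E
```

```text
[-1.12  0.8   1.01  2.23  0.17  0.43 -0.18] 0.6249173709580512 63.71324300765991
wrist 37578 [ 0.5586 -0.0007  0.2555] 0.00033
scene 1257 [ 0.5575 -0.0015  0.2534] 0.00129
top 1051 [5.560e-01 3.000e-04 2.515e-01] 0.0015
w1 6456 [ 0.5589 -0.0006  0.2555] 0.00042
shift [-0.0054  0.0002 -0.0011] turn [-0.0005 -0.0462  0.0038] world [ 0.5211 -0.0194  0.1736]
```

Emit:
{"name": "play_rows", "arguments": {
  "plan": [
    [[-0.003,0,0],[0,-0.03,0.003],0.4],
    [[-0.005,0,-0.001],[0,-0.046,0.0038],0.4],
    [[-0.005,0,-0.001],[0,-0.046,0.0038],0.4],
    [[-0.018,0,0.014],[0,-0.046,0.0038],0.4],
    [[-0.031,0,0.03],[0,-0.046,0.0038],0.4],
    [[-0.044,0,0.045],[0,-0.046,0.0038],0.4],
    [[-0.044,0,0.045],[0,-0.046,0.0038],0.4],
    [[-0.044,0,0.045],[0,-0.046,0.0038],0.4],
    [[-0.044,0,0.045],[0,-0.046,0.0038],0.4],
    [[-0.044,0,0.045],[0,-0.046,0.0038],0.4]
  ]
}}

```text
t: 8.3
tcp_pos: [0.5372, -0.0779, 0.167]
tool_rot: [1.454, 1.87, -0.666]
ft_force: [-0.4, 0.4, -1.4]
grip_width: 0.619
grip_force: 63.6
```

```bash
cat > fit.py <<'E'
from look import *
def fittin(P,c0,yaw):
    """held tin: centre, azimuth and pitch of its axis by least squares on the surface"""
    def r(q):
        a=np.array([-np.sin(q[3])*np.cos(q[4]),np.cos(q[3])*np.cos(q[4]),np.sin(q[4])]);D=P_-q[:3];l=D@a
        rr=np.linalg.norm(D-np.outer(l,a),axis=1)-.028;e=np.abs(l)-.04
        return np.where((rr<0)&(e<0),-np.maximum(rr,e),np.hypot(np.maximum(rr,0),np.maximum(e,0)))
    P=P[np.isfinite(P).all(1)];q=np.r_[c0,yaw,0]
    for k in(.015,.006):
        P_=P;P_=P[r(q)<k];q=least_squares(r,q,loss="soft_l1",f_scale=.0015).x
    print("tin",len(P_),q.round(4),"med",np.median(r(q)).round(5));return q
E
python3 - <<'E'
from fit import *
s=sense();Rn=Ro.from_rotvec(s["tool_rot"]).as_matrix();o=np.load("og.npy");c0=s["tcp_pos"]+Rn@o;print("pred",c0,s["tcp_pos"],s["ft_force"])
c=get_calibration("wrist");p,d=grab_frame("wrist");cv2.imwrite("pics/w4.png",p[:,:,::-1])
h=cv2.cvtColor(p,cv2.COLOR_RGB2HSV);C=cloud("wrist",d,c)
m=((h[...,2]>110)&(h[...,1]<40))|((h[...,1]>100)&(h[...,0]>40)&(h[...,0]<85))
q=fittin(C[m],c0,.2555)
_,_,X,Y=tgt([0,0,0],0,yaw=.2555);seat=np.r_[.5587,-.0007,.0752]-.04*X
for n,v in(("fit",q[:3]),("pred",c0)): e=seat-v;print(n,"X,Y,Z to go",np.round([e@X,e@Y,e[2]],4))
_,Rp,_,_=tgt([0,0,0],-50,yaw=.2555);rel(s["tcp_pos"]+seat-c0,Rp)
E
```

```text
pred [ 0.53636099 -0.06924978  0.16869016] [ 0.53715874 -0.07794098  0.16704809] [-0.42919342  0.35201362 -1.43585994]
tin 16966 [ 0.5367 -0.0689  0.1677  0.2495  0.0057] med 0.0004
fit X,Y,Z to go [-0.0015  0.0605 -0.0925]
pred X,Y,Z to go [-0.0011  0.0607 -0.0935]
shift [ 0.1106 -0.0018  0.0141] turn [ 0.0003 -0.0015 -0.0023] world [ 0.5208 -0.0195  0.0736]
```

View pics/w4.png

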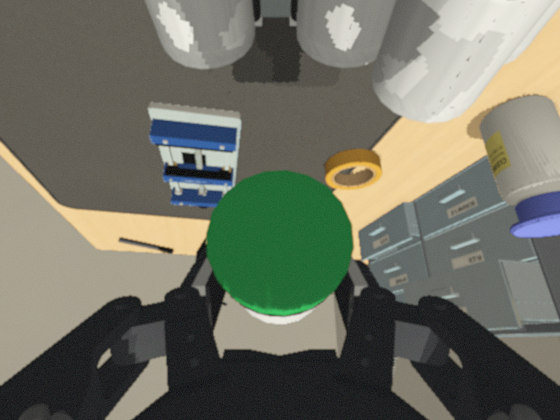

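The wrist picture shows the green cap at (280,240) held square; my last shift went along −y because of a sign slip, with nothing touched. The fitted tin agrees with the prediction to 1 mm. I go back over the gap and down to 6 mm above the seat.

Emit:
{"name": "play_rows", "arguments": {
  "plan": [
    [[0.025,-0.001,-0.03],[0,0,-0.0023],0.4],
    [[0.05,-0.0018,-0.0575],[0,-0.0015,-0.0023],0.4],
    [[0.05,-0.0018,-0.0575],[0,-0.0015,-0.0023],0.4],
    [[0.065,-0.0018,-0.04],[0,-0.0015,-0.0023],0.4],
    [[0.08,-0.0018,-0.0225],[0,-0.0015,-0.0023],0.4],
    [[0.0913,-0.0018,-0.009],[0,-0.0015,-0.0023],0.4],
    [[0.098,-0.0018,-0.001],[0,-0.0015,-0.0023],0.4],
    [[0.103,-0.0018,0.005],[0,-0.0015,-0.0023],0.4],
    [[0.1068,-0.0018,0.0095],[0,-0.0015,-0.0023],0.4],
    [[0.1068,-0.0018,0.0095],[0,-0.0015,-0.0023],0.4]
  ]
}}

```text
t: 9.6
tcp_pos: [0.5205, -0.0192, 0.0794]
tool_rot: [1.446, 1.871, -0.674]
ft_force: [0.2, -1.0, -1.2]
grip_width: 0.62
grip_force: 63.7
```

```bash
cat > chk.py <<'E'
from fit import *
def check(seatx,seatz,of,lo,hi,tins,cr=(.5587,-.0007,.2555),save=None):
    s=sense();Rn=Ro.from_rotvec(s["tool_rot"]).as_matrix();o=np.load(of);c0=s["tcp_pos"]+Rn@o;print(s["t"],s["tcp_pos"].round(4),"F",s["ft_force"].round(1),s["moment"].round(2),s["grip_width"])
    c=get_calibration("wrist");p,d=grab_frame("wrist")
    if save:cv2.imwrite(save,p[:,:,::-1])
    h=cv2.cvtColor(p,cv2.COLOR_RGB2HSV);C=cloud("wrist",d,c)
    m=((h[...,2]>110)&(h[...,1]<40))|((h[...,1]>100)&(h[...,0]>lo)&(h[...,0]<hi))
    q=fittin(C[m],c0,cr[2]);fitc("cradle",C.reshape(-1,3),list(cr),tins)
    _,Rp,X,Y=tgt([0,0,0],-50,yaw=cr[2]);seat=np.r_[cr[0],cr[1],seatz]+seatx*X
    for n,v in(("fit",q[:3]),("pred",c0)): e=seat-v;print(n,"X,Y,Z to go",np.round([e@X,e@Y,e[2]],4))
    rel(s["tcp_pos"]+seat-c0,Rp)
E
python3 -c "
from chk import *
check(-.04,.0752,'og.npy',40,85,B)"
```

```text
9.6 [ 0.5205 -0.0192  0.0794] F [ 0.2 -1.  -1.2] [1.   0.31 0.06] 0.6203403806170238
tin 17499 [ 0.5192 -0.0105  0.0801  0.2547  0.0006] med 0.00043
cradle 50620 [ 0.5587 -0.0007  0.2555] 0.00037
fit X,Y,Z to go [ 0.0006 -0.0005 -0.0049]
pred X,Y,Z to go [ 0.0002 -0.0004 -0.0058]
shift [0.0044 0.0002 0.0041] turn [ 0.      0.0001 -0.0003] world [ 0.5208 -0.0195  0.0736]
```

Emit:
{"name": "play_rows", "arguments": {
  "plan": [
    [[0.0006,0,0.0008],[0,0,0],0.4],
    [[0.0013,0,0.0015],[0,0,0],0.4],
    [[0.0019,0,0.0023],[0,0,0],0.4],
    [[0.0023,0,0.0027],[0,0,0],0.4],
    [[0.0026,0,0.0031],[0,0,0],0.4],
    [[0.0029,0,0.0034],[0,0,0],0.4],
    [[0.0032,0,0.0038],[0,0,0],0.4],
    [[0.0034,0,0.004],[0,0,0],0.4],
    [[0.0034,0,0.004],[0,0,0],0.4],
    [[0.0034,0,0.004],[0,0,0],0.4]
  ]
}}

```text
t: 10.9
tcp_pos: [0.5206, -0.0202, 0.0746]
tool_rot: [1.446, 1.871, -0.674]
ft_force: [-0.5, 2.5, 3.4]
grip_width: 0.621
grip_force: 64.0
```

```bash
python3 -c "
from chk import *
check(-.04,.0752,'og.npy',40,85,B)"
```

```text
10.9 [ 0.5206 -0.0202  0.0746] F [-0.5  2.5  3.4] [ 0.58  0.24 -0.04] 0.6212657596345893
tin 17615 [ 0.5188 -0.0116  0.0755  0.2556  0.0034] med 0.00044
cradle 51239 [ 0.5588 -0.0007  0.2558] 0.00038
fit X,Y,Z to go [ 0.0013  0.0004 -0.0003]
pred X,Y,Z to go [ 0.0004  0.0006 -0.001 ]
shift [0.0011 0.0004 0.0002] turn [-0.0001  0.0002 -0.0003] world [ 0.5208 -0.0195  0.0736]
```

Emit:
{"name": "play_rows", "arguments": {
  "plan": [
    [[0.0002,0.0005,0.0002],[0,0,0],0.4],
    [[0.0003,0.0005,0.0004],[0,0,0],0.4],
    [[0.0003,0.0005,0.0004],[0,0,0],0.4],
    [[0.0003,0.0005,0.0004],[0,0,0],0.64],
    [[0.0003,0.0005,0.0004],[0,0,0],0.66],
    [[0.0003,0.0005,0.0004],[0,0,0],0.68],
    [[0.0003,0.0005,0.0004],[0,0,0],0.7],
    [[0.0003,0.0005,0.0004],[0,0,0],0.72],
    [[0.0003,0.0005,0.0004],[0,0,0],0.72],
    [[0.0003,0.0005,0.0004],[0,0,0],0.72]
  ]
}}

```text
t: 12.2
tcp_pos: [0.5212, -0.02, 0.0738]
tool_rot: [1.446, 1.871, -0.674]
ft_force: [-0.1, 0.2, -0.1]
grip_width: 0.722
grip_force: 0.0
```

```bash
python3 -c "
from chk import *
check(-.04,.0752,'og.npy',40,85,B)"
```

```text
12.2 [ 0.5212 -0.02    0.0738] F [-0.1  0.2 -0.1] [0.72 0.19 0.04] 0.7217637350655245
tin 17383 [ 0.5202 -0.0111  0.0751  0.2529  0.0014] med 0.00042
cradle 51013 [ 0.5591 -0.0006  0.2558] 0.00038
fit X,Y,Z to go [-0.0001  0.0003  0.0001]
pred X,Y,Z to go [-0.0002  0.0006 -0.0002]
shift [ 0.0005 -0.0002 -0.0003] turn [ 0.      0.0001 -0.0002] world [ 0.5208 -0.0195  0.0736]
```

Green is seated within 0.3 mm. I back out along the tool and go to the orange pre-grasp.

```bash
python3 - <<'E'
from h import *
_,_,X,Y=tgt([0,0,0],0,yaw=.2555)
g=np.array([.562,.2212,.031])+.003*Y
p1,R,_,_=tgt(g,40,.12,yaw=.2555)
s=sense();R0=Ro.from_rotvec(s["tool_rot"]).as_matrix();p0=s["tcp_pos"]-.14*R0[:,2]
print(p0);rel(p1+[0,0,.08],R);rel(p1,R);rel(g,R)
E
```

```text
[0.49404451 0.08378417 0.16373153]
shift [-0.0032  0.1005 -0.1971] turn [ 2.000e-04  5.001e-01 -1.000e-04] world [0.5807 0.1495 0.2029]
shift [ 0.0581  0.1004 -0.1457] turn [ 2.000e-04  5.001e-01 -1.000e-04] world [0.5807 0.1495 0.1229]
shift [ 0.1781  0.1004 -0.1457] turn [ 2.000e-04  5.001e-01 -1.000e-04] world [0.5612 0.2241 0.031 ]
```

Emit:
{"name": "play_rows", "arguments": {
  "plan": [
    [[0,0,-0.02],[0,0,0],0.72],
    [[0,0,-0.06],[0,0,0],0.72],
    [[0,0,-0.11],[0,0,0],0.72],
    [[0,0,-0.15],[0,0,0],0.85],
    [[-0.02,0.03,-0.19],[0,0.05,0],1],
    [[-0.02,0.07,-0.2],[0,0.11,0],1],
    [[-0.01,0.1,-0.2],[0,0.17,0],1],
    [[-0.005,0.1,-0.197],[0,0.23,0],1],
    [[-0.003,0.1,-0.197],[0,0.29,0],1],
    [[-0.003,0.1,-0.197],[0,0.35,0],1]
  ]
}}

```text
t: 13.5
tcp_pos: [0.5804, 0.1491, 0.2039]
tool_rot: [-1.807, -2.339, -0.21]
ft_force: [-0.6, 0.0, -1.4]
grip_width: 0.995
grip_force: 0.0
```

```bash
python3 - <<'E'
from h import *
_,_,X,Y=tgt([0,0,0],0,yaw=.2555)
g=np.array([.562,.2212,.031])+.003*Y
p1,R,_,_=tgt(g,40,.12,yaw=.2555)
rel(p1+[0,0,.08],R);rel(p1,R)
E
```

```text
shift [0.0001 0.0004 0.001 ] turn [0.0009 0.1497 0.0002] world [0.5807 0.1495 0.2029]
shift [-0.018   0.0002  0.079 ] turn [0.0009 0.1497 0.0002] world [0.5807 0.1495 0.1229]
```

Emit:
{"name": "play_rows", "arguments": {
  "plan": [
    [[0,0,0],[0,0.05,0],1],
    [[0,0,0],[0,0.1,0],1],
    [[-0.005,0,0.02],[0.001,0.15,0],1],
    [[-0.012,0,0.05],[0.001,0.15,0],1],
    [[-0.018,0,0.079],[0.001,0.15,0],1],
    [[-0.018,0,0.079],[0.001,0.15,0],1],
    [[-0.018,0,0.079],[0.001,0.15,0],1],
    [[-0.018,0,0.079],[0.001,0.15,0],1],
    [[-0.018,0,0.079],[0.001,0.15,0],1],
    [[-0.018,0,0.079],[0.001,0.15,0],1]
  ]
}}

```text
t: 14.75
tcp_pos: [0.5806, 0.1494, 0.1223]
tool_rot: [-1.549, -2.008, -0.558]
ft_force: [-1.2, 0.5, 0.4]
grip_width: 1.0
grip_force: 0.0
```

```bash
python3 - <<'E'
from look import *
c=get_calibration("wrist");p,d=grab_frame("wrist");C=cloud("wrist",d,c);h=cv2.cvtColor(p,cv2.COLOR_RGB2HSV)
m=(h[...,0]>8)&(h[...,0]<22)&(h[...,1]>150)&(abs(C[...,2]-.08)<.006)&(np.hypot(C[...,0]-.562,C[...,1]-.221)<.045)
cc,r=cv2.minEnclosingCircle(C[m][:,:2].astype(np.float32)*1000);print(m.sum(),cc,r,h[m][:,0].mean() if m.any() else 0)
for n in("scene","top"):
    c=get_calibration(n);p,d=grab_frame(n);fitc(n,cloud(n,d,c).reshape(-1,3),[.5587,-.0007,.2555],B+((-.04,.0752),))
_,_,X,Y=tgt([0,0,0],0,yaw=.2555)
g=np.array([cc[0]/1000,cc[1]/1000,.031])+.003*Y
_,R,_,_=tgt(g,40,.12,yaw=.2555);rel(g,R)
E
```

```text
3440 (563.16259765625, 220.10308837890625) 27.961606979370117 20.252906976744185
scene 1532 [ 0.5578 -0.0016  0.255 ] 0.00121
top few 2
shift [0.0003 0.0015 0.1184] turn [-0.0007  0.0017 -0.0001] world [0.5624 0.223  0.031 ]
```

Emit:
{"name": "play_rows", "arguments": {
  "plan": [
    [[0,0.001,0.05],[0,0,0],1],
    [[0,0.001,0.09],[0,0.0017,0],1],
    [[0,0.0015,0.119],[0,0.0017,0],1],
    [[0,0.0015,0.119],[0,0.0017,0],1],
    [[0,0.0015,0.119],[0,0.0017,0],0.4],
    [[0,0.0015,0.119],[0,0.0017,0],0.4],
    [[0,0.0015,0.119],[0,0.0017,0],0.4],
    [[0,0.0015,0.119],[0,0.0017,0],0.4],
    [[0,0.0015,0.119],[0,0.0017,0],0.4],
    [[0,0.0015,0.119],[0,0.0017,0],0.4]
  ]
}}

```text
t: 16.15
tcp_pos: [0.5638, 0.2214, 0.0315]
tool_rot: [-1.549, -2.003, -0.563]
ft_force: [-0.4, -3.5, 6.6]
grip_width: 0.626
grip_force: 62.9
```

```bash
python3 - <<'E'
from look import *
s=sense();c=get_calibration("wrist");p,d=grab_frame("wrist");C=cloud("wrist",d,c);h=cv2.cvtColor(p,cv2.COLOR_RGB2HSV)
m=(h[...,0]>5)&(h[...,0]<26)&(h[...,1]>150)&(abs(C[...,2]-.08)<.006)&(np.hypot(C[...,0]-.562,C[...,1]-.221)<.045)
cc,r=cv2.minEnclosingCircle(C[m][:,:2].astype(np.float32)*1000);print(m.sum(),cc,r)
R0=Ro.from_rotvec(s["tool_rot"]).as_matrix();o=R0.T@(np.array([cc[0]/1000,cc[1]/1000,.04])-s["tcp_pos"]);print(s["grip_width"],s["tcp_pos"],"tin in tool",o.round(4));np.save("oo.npy",o)
_,Rp,X,Y=tgt([0,0,0],-50,yaw=.2555)
t=np.r_[.5587,-.0007,.1144]-Rp@o;rel(t+[0,0,.10],Rp)
E
```

```text
16404 (565.2802734375, 221.67396545410156) 27.99649429321289
0.6260343074626249 [0.56381145 0.22142349 0.03154907] tin in tool [ 0.0053  0.0015 -0.0066]
shift [-0.0529 -0.0623 -0.2827] turn [-0.000e+00 -4.998e-01 -4.000e-04] world [ 0.5594 -0.0093  0.2143]
```

Emit:
{"name": "play_rows", "arguments": {
  "plan": [
    [[0.03,0,-0.035],[0,0,0],0.4],
    [[0.065,0,-0.08],[0,0,0],0.4],
    [[0.096,0,-0.115],[0,-0.04,0],0.4],
    [[0.11,-0.01,-0.155],[0,-0.1,0],0.4],
    [[0.09,-0.03,-0.2],[0,-0.16,0],0.4],
    [[0.06,-0.05,-0.24],[0,-0.22,0],0.4],
    [[0.01,-0.062,-0.275],[0,-0.28,0],0.4],
    [[-0.03,-0.062,-0.283],[0,-0.34,0],0.4],
    [[-0.053,-0.062,-0.283],[0,-0.4,0],0.4],
    [[-0.053,-0.062,-0.283],[0,-0.46,0],0.4]
  ]
}}

```text
t: 17.45
tcp_pos: [0.5588, -0.0092, 0.2137]
tool_rot: [1.523, 1.968, -0.594]
ft_force: [-0.2, -0.3, -2.9]
grip_width: 0.617
grip_force: 63.3
```

```bash
python3 -c "
from chk import *
check(0,.1144,'oo.npy',4,26,B+((-.04,.0752),))"
```

```text
17.45 [ 0.5588 -0.0092  0.2137] F [-0.2 -0.3 -2.9] [0.94 0.24 0.01] 0.6171162786686487
tin 17150 [ 5.580e-01 -5.000e-04  2.147e-01  2.556e-01  1.270e-01] med 0.0004
cradle 33396 [ 0.559  -0.0007  0.2569] 0.00034
fit X,Y,Z to go [ 0.0007 -0.0003 -0.1003]
pred X,Y,Z to go [ 5.000e-04 -1.000e-04 -1.005e-01]
shift [0.0588 0.0001 0.0746] turn [ 0.0006 -0.0381  0.0054] world [ 0.5594 -0.0092  0.1132]
```

Emit:
{"name": "play_rows", "arguments": {
  "plan": [
    [[0,0,0],[0,-0.02,0.002],0.4],
    [[0,0,0],[0,-0.038,0.0035],0.4],
    [[0,0,0],[0,-0.038,0.0035],0.4],
    [[0,0,0],[0,-0.038,0.0035],0.4],
    [[0,0,0],[0,-0.038,0.0035],0.4],
    [[0,0,0],[0,-0.038,0.0035],0.4],
    [[0,0,0],[0,-0.038,0.0035],0.4],
    [[0,0,0],[0,-0.038,0.0035],0.4],
    [[0,0,0],[0,-0.038,0.0035],0.4],
    [[0,0,0],[0,-0.038,0.0035],0.4]
  ]
}}

```text
t: 18.75
tcp_pos: [0.5592, -0.0078, 0.213]
tool_rot: [1.462, 1.875, -0.664]
ft_force: [0.4, 0.2, -0.2]
grip_width: 0.625
grip_force: 63.2
```

```bash
python3 -c "
from chk import *
check(0,.1144,'oo.npy',4,26,B+((-.04,.0752),))"
```

```text
18.75 [ 0.5592 -0.0078  0.213 ] F [ 0.4  0.2 -0.2] [ 0.89  0.24 -0.04] 0.6251827473955807
tin 17171 [0.5584 0.001  0.2129 0.2508 0.0116] med 0.0004
cradle 30269 [ 0.5589 -0.0008  0.2576] 0.00034
fit X,Y,Z to go [-0.0001 -0.0017 -0.0985]
pred X,Y,Z to go [-0.0002 -0.0015 -0.0988]
shift [ 0.0739 -0.0008  0.0656] turn [-0.0005 -0.0042 -0.0027] world [ 0.5593 -0.0093  0.1141]
```

Emit:
{"name": "play_rows", "arguments": {
  "plan": [
    [[0.015,0,0.0135],[0,-0.004,-0.0027],0.4],
    [[0.03,-0.0005,0.0265],[0,-0.004,-0.0027],0.4],
    [[0.044,-0.0005,0.039],[0,-0.004,-0.0027],0.4],
    [[0.054,-0.0005,0.048],[0,-0.004,-0.0027],0.4],
    [[0.062,-0.0005,0.0555],[0,-0.004,-0.0027],0.4],
    [[0.067,-0.0005,0.0597],[0,-0.004,-0.0027],0.4],
    [[0.0693,-0.0005,0.0617],[0,-0.004,-0.0027],0.4],
    [[0.0693,-0.0005,0.0617],[0,-0.004,-0.0027],0.4],
    [[0.0693,-0.0005,0.0617],[0,-0.004,-0.0027],0.4],
    [[0.0693,-0.0005,0.0617],[0,-0.004,-0.0027],0.4]
  ]
}}

```text
t: 20.05
tcp_pos: [0.5597, -0.0092, 0.1205]
tool_rot: [1.448, 1.872, -0.674]
ft_force: [0.4, -0.1, -1.0]
grip_width: 0.625
grip_force: 63.2
```

```bash
python3 -c "
from chk import *
check(0,.1144,'oo.npy',4,26,B+((-.04,.0752),))"
```

```text
20.05 [ 0.5597 -0.0092  0.1205] F [ 0.4 -0.1 -1. ] [1.01 0.31 0.03] 0.6246018290563708
tin 17243 [ 5.592e-01 -4.000e-04  1.203e-01  2.542e-01 -9.000e-04] med 0.00041
cradle 53374 [ 0.5589 -0.0007  0.2566] 0.00034
fit X,Y,Z to go [-0.0006 -0.0002 -0.0059]
pred X,Y,Z to go [-0.0003 -0.     -0.0062]
shift [ 0.0048 -0.0003  0.004 ] turn [-0.0004 -0.0003 -0.0002] world [ 0.5594 -0.0093  0.1143]
```

Emit:
{"name": "play_rows", "arguments": {
  "plan": [
    [[0.0008,-0.0002,0.0006],[0,0,0],0.4],
    [[0.0015,-0.0003,0.0013],[0,0,0],0.4],
    [[0.0023,-0.0003,0.0019],[0,0,0],0.4],
    [[0.0029,-0.0003,0.0024],[0,0,0],0.4],
    [[0.0033,-0.0003,0.0028],[0,0,0],0.4],
    [[0.0037,-0.0003,0.0031],[0,0,0],0.4],
    [[0.004,-0.0003,0.0034],[0,0,0],0.4],
    [[0.0043,-0.0003,0.0036],[0,0,0],0.4],
    [[0.0043,-0.0003,0.0036],[0,0,0],0.4],
    [[0.0043,-0.0003,0.0036],[0,0,0],0.4]
  ]
}}

```text
t: 21.35
tcp_pos: [0.5593, -0.0093, 0.1147]
tool_rot: [1.447, 1.872, -0.675]
ft_force: [-0.4, -0.4, -0.5]
grip_width: 0.619
grip_force: 63.2
```

```bash
python3 -c "
from chk import *
check(0,.1144,'oo.npy',4,26,B+((-.04,.0752),))"
```

```text
21.35 [ 0.5593 -0.0093  0.1147] F [-0.4 -0.4 -0.5] [0.87 0.22 0.02] 0.6187633277403665
tin 17267 [ 5.588e-01 -5.000e-04  1.144e-01  2.544e-01 -7.000e-04] med 0.00041
cradle 54338 [ 0.5588 -0.0008  0.2565] 0.00035
fit X,Y,Z to go [-0.0001 -0.0001 -0.    ]
pred X,Y,Z to go [ 0.0001  0.0001 -0.0004]
shift [0.0003 0.0001 0.0002] turn [-0.0005 -0.0002 -0.    ] world [ 0.5594 -0.0093  0.1143]
```

Emit:
{"name": "play_rows", "arguments": {
  "plan": [
    [[0.0001,0,0.0001],[0,0,0],0.4],
    [[0.0002,0,0.0002],[0,0,0],0.4],
    [[0.0003,0,0.0003],[0,0,0],0.4],
    [[0.0004,0,0.0003],[0,0,0],0.4],
    [[0.0005,0,0.0004],[0,0,0],0.4],
    [[0.0006,0,0.0005],[0,0,0],0.4],
    [[0.0006,0,0.0005],[0,0,0],0.4],
    [[0.0006,0,0.0005],[0,0,0],0.4],
    [[0.0006,0,0.0005],[0,0,0],0.4],
    [[0.0006,0,0.0005],[0,0,0],0.4]
  ]
}}

```text
t: 22.65
tcp_pos: [0.5591, -0.0095, 0.114]
tool_rot: [1.447, 1.872, -0.676]
ft_force: [-1.9, 1.2, 3.5]
grip_width: 0.622
grip_force: 63.3
```

Emit:
{"name": "play_rows", "arguments": {
  "plan": [
    [[0,0,0],[0,0,0],0.63],
    [[0,0,0],[0,0,0],0.64],
    [[0,0,0],[0,0,0],0.65],
    [[0,0,0],[0,0,0],0.66],
    [[0,0,0],[0,0,0],0.68],
    [[0,0,0],[0,0,0],0.7],
    [[0,0,0],[0,0,0],0.73],
    [[0,0,0],[0,0,0],0.76],
    [[0,0,0],[0,0,0],0.76],
    [[0,0,0],[0,0,0],0.76]
  ]
}}

```text
t: 23.9
tcp_pos: [0.5593, -0.0093, 0.1138]
tool_rot: [1.447, 1.872, -0.675]
ft_force: [1.3, 0.2, 0.9]
grip_width: 0.759
grip_force: 0.0
```

```bash
python3 -c "
from chk import *
check(0,.1144,'oo.npy',4,26,B+((-.04,.0752),))"
```

```text
23.9 [ 0.5593 -0.0093  0.1138] F [1.3 0.2 0.9] [0.77 0.21 0.02] 0.7592265015386083
tin 17352 [ 5.586e-01 -2.000e-04  1.138e-01  2.514e-01  1.100e-03] med 0.00041
cradle 54548 [ 0.5584 -0.0008  0.2565] 0.00038
fit X,Y,Z to go [ 0.     -0.0005  0.0006]
pred X,Y,Z to go [0.0001 0.     0.0004]
shift [-0.0003  0.0001 -0.0003] turn [-0.0005 -0.0003 -0.    ] world [ 0.5594 -0.0093  0.1143]
```

Emit:
{"name": "play_rows", "arguments": {
  "plan": [
    [[0,0,-0.02],[0,0,0],0.76],
    [[0,0,-0.05],[0,0,0],0.76],
    [[0,0,-0.1],[0,0,0],0.76],
    [[0,0,-0.15],[0,0,0],0.76],
    [[0,0,-0.18],[0,0,0],0.76],
    [[0,0,-0.18],[0,0,0],0.76],
    [[0,0,-0.18],[0,0,0],0.76],
    [[0,0,-0.18],[0,0,0],0.76],
    [[0,0,-0.18],[0,0,0],0.76],
    [[0,0,-0.18],[0,0,0],0.76]
  ]
}}

```text
t: 25.2
tcp_pos: [0.5246, 0.1234, 0.2294]
tool_rot: [1.448, 1.872, -0.677]
ft_force: [0.1, -0.3, 0.6]
grip_width: 0.761
grip_force: 0.0
```

```bash
python3 - <<'E'
from fit import *
c=get_calibration("wrist");p,d=grab_frame("wrist");cv2.imwrite("pics/end.png",p[:,:,::-1]);P=cloud("wrist",d,c).reshape(-1,3)
_,_,X,Y=tgt([0,0,0],0,yaw=.2555)
for x,z in B+((-.04,.0752),(0,.1144)):
    q=fittin(P,np.r_[.5587,-.0007,z]+x*X,.2555);e=q[:3]-np.r_[.5587,-.0007,z]-x*X;print("   err X,Y,Z mm",np.round([e@X*1e3,e@Y*1e3,e[2]*1e3],1))
E
```

```text
tin 3353 [ 0.4816 -0.0206  0.0359  0.2411  0.004 ] med 0.00055
   err X,Y,Z mm [ 0.4  0.2 -0.1]
tin 2960 [ 5.586e-01 -3.000e-04  3.500e-02  2.549e-01  2.900e-02] med 0.00068
   err X,Y,Z mm [-0.   0.4 -1. ]
tin 3385 [0.6356 0.0197 0.036  0.2708 0.0036] med 0.00057
   err X,Y,Z mm [-0.4  0.3  0. ]
tin 3604 [ 0.5967  0.0093  0.0747  0.2606 -0.0127] med 0.0005
   err X,Y,Z mm [-0.7  0.  -0.5]
tin 3622 [ 0.5203 -0.0109  0.0751  0.2443 -0.0094] med 0.00053
   err X,Y,Z mm [ 0.3 -0.2 -0.1]
tin 4373 [ 5.585e-01 -2.000e-04  1.136e-01  2.522e-01 -1.210e-02] med 0.00047
   err X,Y,Z mm [-0.1  0.6 -0.8]
```

View pics/end.png

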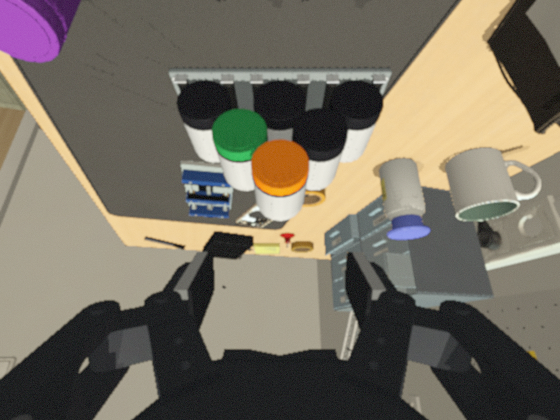

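The pyramid is complete: orange (280,175) rests on green (240,140) and the upper tin (318,140), every tin is within about 1 mm of its place, and the gripper is clear. I'm handing in.

```bash
python3 -c "
from station import *
print(close_job())"
```

```text
the job is handed in; nothing more can be done
None
```

The green-capped tin lies in the second-row gap and the orange-capped tin on top. All six tins measured within about 1 mm of their places, and the job was handed in at about 25 s, with the gripper clear and the tape, phone and screwdriver untouched.

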